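# Unlock the pull-up worktop light and hold it raised

## Robot

A 6-joint arm with a two-finger parallel gripper is mounted at the origin on the work surface. World frame = base frame: x ahead of the robot, y to its left, z up, the work surface at z = 0. Lengths are in m, angles in rad, forces in N, time in s.
With the tool pointing down it reaches from about 0.3 to 0.775 m from the base axis. Payload 14.6 kg.
Tool frame: the origin (TCP) lies between the finger pads; the fingertips stand 19 mm ahead of it and the grasp point (between the pads) is the TCP; z points along the fingers, y is the direction in which the jaws open and shut (so a half turn about z gives the same grasp; the last joint's range is limited). The gripper opens to 94 mm and grips with 3 to 60 N. Pads are 16 mm wide; open, the fingers measure 119 mm over their backs; the gripper's body (75 mm by 177 mm) begins 78 mm behind the grasp point.
Start: joints at [1.051, 0.3, 1.521, -0, 1.321, -0.067], TCP at [0.241, 0.495, 0.224] pointing down, gripper open.
Joint ranges: [-3.03, 3.03], [-0.79, 2.21], [0.23, 2.52], [-1.04, 4.18], [0, 3.07], [-2.55, 2.55]. Speed limits (rad/s): [2.22, 2.22, 2.57, 3.14, 3.14, 3.14].

## Interface

Orientations are given as [roll, pitch, yaw] about the fixed x, y, z axes, in that order (R = Rz(yaw) Ry(pitch) Rx(roll)).
In Python, from station import telemetry, vision, ctrl gives the robot as it stands. The module is installed in compiled form; this text tells all that it offers.
- The arm moves only by the shell command python3 -m creep 'ROWS' [FORCE]. ROWS is JSON, a list of rows, each a list of 3 entries, a list of its own where there are three numbers: the shift along the tool's x, y, z in units of 50 mm (1.0 is 50 mm), then the turn about the tool's z in units of 8 degrees (1.0 is 8 degrees), then the opening, from 0 (shut) to 1 (fully open). In form: [[[tx, ty, tz], twist, gripper], ...]. A call has 1 to 12 rows; each row is the pose to reach, as a shift and turn from the pose commanded when the call began, along the tool's axes at that moment; what a row does not reach only later rows make up. A row lasts 1/10 s, in which the tool goes at most 50 mm and 8.59 degrees, less where a joint would pass 70% of its speed; a pose out of reach is approached as far as the arm can. A call with a gripper value outside its range is refused whole. The fingers move at their own pace and stop on an object; FORCE is the grip in N (left out, the last holds). Time passes only in rows, so rows that repeat a pose let the fingers close. It gives the time, the measured TCP pose, the force and the opening at its end, in the units of the state.
- telemetry.get_obs(): the state, without advancing time (a new reading comes with each control period).
- vision.camera(name): name is "scene" or "top" or "wrist"; returns a dict with "img" (400x640x3 uint8, red, green, blue), "depth" (400x640 float32, m along the optical axis (not along the pixel's ray), 0 where there is no reading), "vertical_fov" (degrees; the focal length in pixels is half the picture's height over the tangent of half this angle, whatever the lens; pixels are square), "cx", "cy" (the principal point, pixels), "dist" ([k1, k2, p1, p2, k3] as OpenCV has them; the pictures are not rectified), "extrinsics" (4x4, takes a point from camera to world coordinates); the wrist camera has in their place "hand_eye" (4x4, takes a point from camera to tool coordinates, whose origin is the TCP and whose axes are the flange's). Camera axes: x right, y down, z forward; pixel columns grow to the right and rows downward; lengths in m; the calibration is good to about 2 mm. A picture is of the moment at which its call begins: read the wrist's pose just before it.
- ctrl.hand_in(): hands the job in, once; it reports no verdict.
The state is a dict: "time_s": time; "qpos": joint angles; "joint_vel": joint speeds; "tau": joint torques, N m; "ee_pos": TCP position; "eef_rot": TCP orientation; "force": force on the tool from outside, world axes, zero at the start; "moment": the same for the moment, N m; "grip_width": finger opening in m.
Only numpy, scipy, OpenCV 4.12 (cv2) and the standard library are available. Lean on these libraries where they do the work, as an engineer would, in place of code of your own. Each camera call takes 0.05 s, during which the arm holds its last target.

## Task

The pull-up light on the worktop is needed: take the steel meat pounder by its upright handle and, with the pounder and not the bare gripper, knock the light's yellow locking pin down until it stops, then stand the pounder upright on the granite again and let go of it. Then squeeze in the red button on the side of the light's black head and, keeping it squeezed, pull the head straight up past the first stop to the second stop (the end of its travel), and finish while still holding it raised there with the button squeezed, for it sinks if let go. Leave the salt jar, cooker weight, gasket, steamer plate, spice jar and bowl where they are.

Things in the scene. Friction and masses are not known exactly. Their poses are not given: they have to be found in the camera images.
- light_base: Fixed white base plate of the light, 88 (x) by 200 (y) by 30 mm high; origin at the centre of its underside, z up. At y = -55 mm stands an aluminium sleeve 40 by 40 mm, top 110 mm above the granite, out of which the mast with the black head rises; at y = +55 mm is the yellow locking pin in a steel collar (36 mm across, top 36 mm above the granite). The head turns with the base: axes parallel.
- pin_top (a point): The centre of the top of the yellow locking pin's cap, 22 mm across, 50 mm above the granite when up and 38 mm when fully down (2 mm above its collar). The pin is stiff: it resists with 8 N at first and 11 N near the bottom, and stays where it has been driven.
- pin_cap: The yellow cap of the locking pin, a cylinder 22 mm across and 14 mm tall; origin at the centre of its underside, z up. Only the pounder should push it.
- lock_pin (a joint): How far the locking pin has been driven down, in m: 0 up (the mast is locked), 0.012 fully down against its stop. The mast is free only from about 0.010 on.
- pounder: A steel meat pounder, 0.3 to 0.65 kg, standing on its disc: flat round disc 56 mm across and 16 mm thick at the bottom, then a plain round upright handle 26 mm across from 22 to 112 mm height; 116 mm tall in all. Origin at the centre of its underside (the striking face), z up along the handle.
- pounder_mid (a point): The point on the pounder's axis half-way up, 58 mm above its striking face, in the lower half of the handle. It may be gripped anywhere on the handle, with any yaw.
- light_head: The black head on top of the mast, a block 30 mm (x) by 34 mm (y) by 48 mm high, which is the grip for pulling the mast up; its lower face is 112 mm and its top 160 mm above the granite when down. Origin on the axis 2 mm below the block. The mast with its head weighs 0.4 kg and slides straight up only. Carries the red button in its +x face.
- head_center (a point): The centre of the black head's block, 24 mm below its top. 136 mm above the granite when down, 216 mm at the second stop. Its axes are parallel to the base's: fingers that close along x squeeze the button, fingers that close along y do not.
- button_face (a point): The centre of the outer face of the red button, in the middle of the head's +x side; the button is 22 mm wide and 26 mm high, stands 7 mm out of the head and goes in 5 mm along -x against a spring of 2.4 to 6.4 N, springing out again when let go. Over head and button it is 37 mm along x with the button out, 32 mm with it in.
- head_button (a joint): How far the button is pressed in, in m: 0 out, 0.005 fully in. From 0.004 on the mast's catch is free.
- mast (a joint): How far the mast is pulled up, in m: 0 down; 0.040 first stop, where the catch springs in and holds if the button is out; 0.080 second stop, the hard end of the travel. There is no catch at the second stop: let go, the mast sinks.
- salt_jar: White ceramic salt jar, 80 mm across, 101 mm tall, with a closed blue lid; its origin is at the centre of its underside; a bystander, to be left where it is.
- cooker_weight: Small steel pressure cooker weight, 30 mm across, 40 mm tall; its origin is at the centre of its underside; a bystander, to be left where it is.
- gasket: Black silicone gasket ring, 196 mm across, 10 mm thick, lying flat; its origin is at the centre of its underside; a bystander, to be left where it is.
- steamer_plate: Round aluminium steamer plate with holes, 160 mm across, 6 mm thick, lying flat; its origin is at the centre of its underside; a bystander, to be left where it is.
- spice_jar: Amber glass spice jar with a red cap, 52 mm across, 85 mm tall; its origin is at the centre of its underside; a bystander, to be left where it is.
- small_bowl: Small steel bowl, 110 mm across, 45 mm tall; its origin is at the centre of its underside; a bystander, to be left where it is.
There are look-alikes about, which are no part of the job. What is shaped like the pounder but purple or turquoise is not meant.

How it is judged:
By the outcome, as a careful person would: the job done as asked, in the order asked, and still so for the second after the job is handed in, while the arm keeps its last pose, push and grip.
It also fails if it takes over 58 s, if anything falls off the work surface, if the arm or the gripper's body presses on something with over 40 N, if the wrist force passes 120 N, or if a joint passes its speed limit or range.

## Working session

There is one attempt and no reset: what is moved stays moved. The work goes in short steps, Python scripts to look and compute and a shell command to move; the robot and the scene stay as the last step left them, time stands still between calls to the robot, and variables do not carry over. Pictures are saved under pics/ and viewed, and the job is handed in when it is done.

```bash
mkdir -p pics; cat > h.py <<'E'
import numpy as np, cv2
from station import telemetry, vision, ctrl
from scipy.spatial.transform import Rotation as R
def Kd(c):
    h=c["img"].shape[0]; f=h/2/np.tan(np.radians(c["vertical_fov"])/2)
    return np.array([[f,0,c["cx"]],[0,f,c["cy"]],[0,0,1]]),np.array(c["dist"],float)
def tool():
    o=telemetry.get_obs(); T=np.eye(4); T[:3,:3]=R.from_euler('xyz',o["eef_rot"]).as_matrix(); T[:3,3]=o["ee_pos"]; return T
def get(name):
    T=tool(); c=dict(vision.camera(name))
    c["E"]=np.array(c["extrinsics"]) if "extrinsics" in c else T@np.array(c["hand_eye"])
    return c
def onplane(c,uv,z):
    K,d=Kd(c); p=cv2.undistortPoints(np.array(uv,float).reshape(-1,1,2),K,d).reshape(-1,2)
    r=np.c_[p,np.ones(len(p))]@c["E"][:3,:3].T; o=c["E"][:3,3]
    return o+r*((z-o[2])/r[:,2])[:,None]
def cloud(c):
    K,d=Kd(c); h,w=c["depth"].shape
    u,v=np.meshgrid(np.arange(w),np.arange(h)); 
    p=cv2.undistortPoints(np.stack([u,v],-1).reshape(-1,1,2).astype(float),K,d).reshape(-1,2)
    X=np.c_[p,np.ones(len(p))]*c["depth"].reshape(-1,1)
    return (X@c["E"][:3,:3].T+c["E"][:3,3]).reshape(h,w,3)
def save(c,n): cv2.imwrite(f"pics/{n}.png",c["img"][:,:,::-1])
E
python3 - <<'E'
from h import *
for n in ["scene","top","wrist"]:
    c=get(n); save(c,n+"0"); np.save(n+"0.npy",c,allow_pickle=True); print(n,c["E"].round(3).tolist(),c["dist"],c["vertical_fov"])
o=telemetry.get_obs(); print(o)
E
```

```text
scene [[0.477, 0.708, -0.52, 1.059], [0.879, -0.378, 0.292, -0.316], [0.01, -0.596, -0.803, 0.909], [0.0, 0.0, 0.0, 1.0]] [-0.06538857  0.          0.          0.          0.        ] 55.152919141580796
top [[0.016, -0.984, 0.175, 0.294], [-1.0, -0.016, 0.004, -0.021], [-0.001, -0.175, -0.985, 1.527], [0.0, 0.0, 0.0, 1.0]] [-0.1031323  0.         0.         0.         0.       ] 45.13675894536135
wrist [[0.438, 0.866, 0.243, 0.169], [0.899, -0.421, -0.12, 0.528], [-0.002, 0.271, -0.963, 0.385], [0.0, 0.0, 0.0, 1.0]] [-0.05458628  0.          0.          0.          0.        ] 61.22421391250496
{'time_s': 0.15, 'qpos': array([ 1.05142156e+00,  3.00296883e-01,  1.52141527e+00, -2.73500342e-05,
        1.32068801e+00, -6.65776615e-02]), 'joint_vel': array([-1.79907737e-03, -4.03932354e-03, -1.40515193e-03, -4.45014809e-05,
        1.02879465e-03, -5.64764800e-04]), 'tau': array([ 1.45173013e-03, -5.31960189e+01, -3.52820027e+01,  7.08601554e-02,
        2.36425706e-02, -4.36656023e-05]), 'ee_pos': array([0.24052714, 0.49442588, 0.22405203]), 'eef_rot': array([-3.14078517e+00, -2.72874491e-05,  2.68880232e+00]), 'force': array([-0.19446134, -0.07611474,  0.42369311]), 'moment': array([-0.00520055,  0.00073155, -0.01189871]), 'grip_width': 0.09381789347420658}
```

View pics/scene0.png

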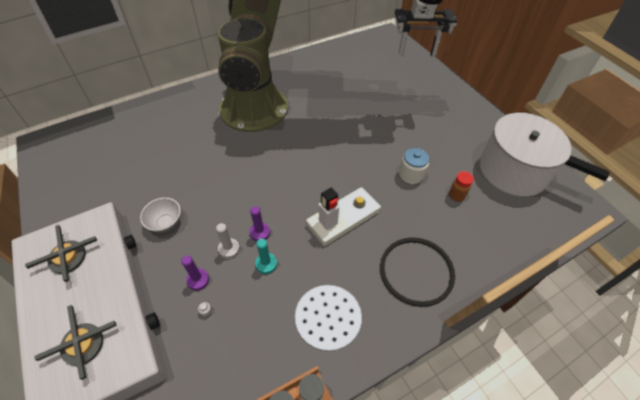

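View pics/top0.png

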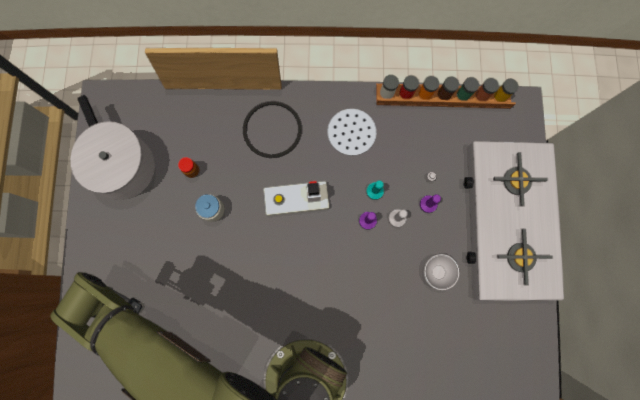

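View pics/wrist0.png

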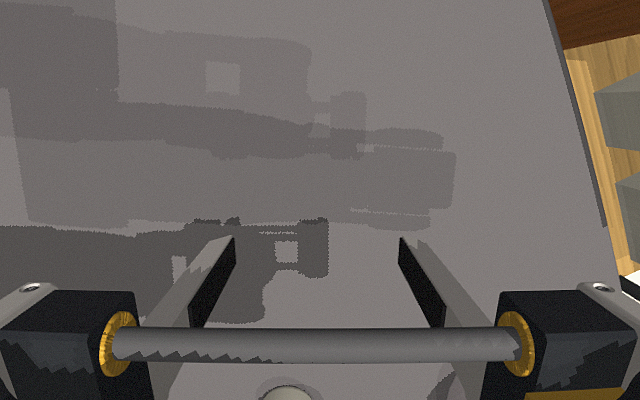

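The steel pounder is at top (398,217) and scene (228,245), with purple and turquoise look-alikes around it. The light is at top (296,198), with its pin at (279,199) and its head at (313,190). I'll measure these next.

```bash
python3 - <<'E'
from h import *
for n in ["top","scene"]:
    c=np.load(n+"0.npy",allow_pickle=True).item(); P=cloud(c); c["P"]=P
    hsv=cv2.cvtColor(c["img"],cv2.COLOR_RGB2HSV)
    H,S,V=hsv[...,0].astype(int),hsv[...,1],hsv[...,2]
    roi=(P[...,0]>.3)&(P[...,0]<.8)&(P[...,1]>-.5)&(P[...,1]<.3)&(P[...,2]>.008)&(P[...,2]<.25)
    n_,lab,st,ce=cv2.connectedComponentsWithStats(roi.astype(np.uint8))
    print(n)
    for i in range(1,n_):
        if st[i,4]<25: continue
        m=lab==i; Q=P[m]
        hi=Q[Q[:,2]>np.percentile(Q[:,2],99)-.006]
        print(ce[i].round(0),st[i,4],"mean",Q.mean(0).round(3),"min",Q.min(0).round(3),"max",Q.max(0).round(3),"top",hi.mean(0).round(4),len(hi))
    # yellow
    m=roi&(H>18)&(H<35)&(S>150)&(V>90); print("yellow",m.sum(),np.argwhere(m).mean(0)[::-1] if m.any() else 0,np.median(P[m],0))
    if m.any(): print(onplane(c,np.argwhere(m).mean(0)[::-1],.05))
E
```

```text
top
[262. 148.] 166 mean [0.729 0.155 0.012] min [0.698 0.063 0.008] max [0.799 0.224 0.02 ] top [0.7318 0.1593 0.0149] 59
[297. 138.] 68 mean [0.763 0.043 0.011] min [0.726 0.026 0.008] max [0.8   0.064 0.018] top [0.7634 0.0425 0.0138] 28
[347. 137.] 46 mean [ 0.769 -0.122  0.011] min [ 0.743 -0.139  0.008] max [ 0.793 -0.096  0.017] top [ 0.7705 -0.1204  0.0118] 28
[339. 141.] 37 mean [ 0.755 -0.097  0.01 ] min [ 0.736 -0.116  0.008] max [ 0.771 -0.073  0.015] top [ 0.7557 -0.0977  0.0109] 25
[431. 176.] 80 mean [ 0.638 -0.391  0.029] min [ 0.626 -0.41   0.008] max [ 0.655 -0.379  0.045] top [ 0.6419 -0.3923  0.0415] 14
[296. 198.] 1789 mean [0.558 0.039 0.045] min [ 0.507 -0.062  0.008] max [0.619 0.142 0.167] top [ 0.5693 -0.0153  0.1609] 96
[376. 190.] 258 mean [ 0.588 -0.21   0.05 ] min [ 0.565 -0.241  0.008] max [ 0.62  -0.184  0.123] top [ 0.5918 -0.2148  0.1173] 37
[216. 208.] 294 mean [0.517 0.284 0.071] min [0.485 0.27  0.009] max [0.56 0.3  0.1 ] top [0.5212 0.2917 0.0919] 42
[429. 203.] 284 mean [ 0.548 -0.379  0.049] min [ 0.524 -0.412  0.008] max [ 0.58  -0.357  0.123
[... 1236 characters left out ...]
.368 -0.5    0.019] max [ 0.397 -0.498  0.054] top [ 0.3852 -0.4988  0.052 ] 5
[403. 253.] 386 mean [0.74  0.124 0.01 ] min [0.699 0.03  0.008] max [0.799 0.224 0.016] top [0.74   0.1248 0.0103] 368
[194. 274.] 539 mean [ 0.562 -0.383  0.052] min [ 0.532 -0.41   0.008] max [ 0.581 -0.356  0.119] top [ 0.5558 -0.3828  0.1146] 82
[205. 309.] 159 mean [ 0.647 -0.392  0.028] min [ 0.625 -0.407  0.008] max [ 0.657 -0.377  0.042] top [ 0.6427 -0.3923  0.0384] 45
[157. 319.] 50 mean [ 0.623 -0.499  0.038] min [ 0.606 -0.5    0.018] max [ 0.64  -0.498  0.053] top [ 0.6239 -0.499   0.0511] 10
yellow 34 [359.20588235 200.91176471] [0.56099995 0.09227751 0.04853527]
[[0.56205067 0.09122549 0.05      ]]
```

```bash
python3 - <<'E'
from h import *
c=np.load("top0.npy",allow_pickle=True).item(); a=cv2.resize(c["img"][140:260,250:450],None,fx=4,fy=4,interpolation=cv2.INTER_CUBIC)
cv2.imwrite("pics/topz.png",a[:,:,::-1])
c=np.load("scene0.npy",allow_pickle=True).item(); a=cv2.resize(c["img"][160:320,180:400],None,fx=3.6,fy=3.6,interpolation=cv2.INTER_CUBIC)
cv2.imwrite("pics/scenez.png",a[:,:,::-1])
E
```

```text
(no output)
```

View pics/topz.png

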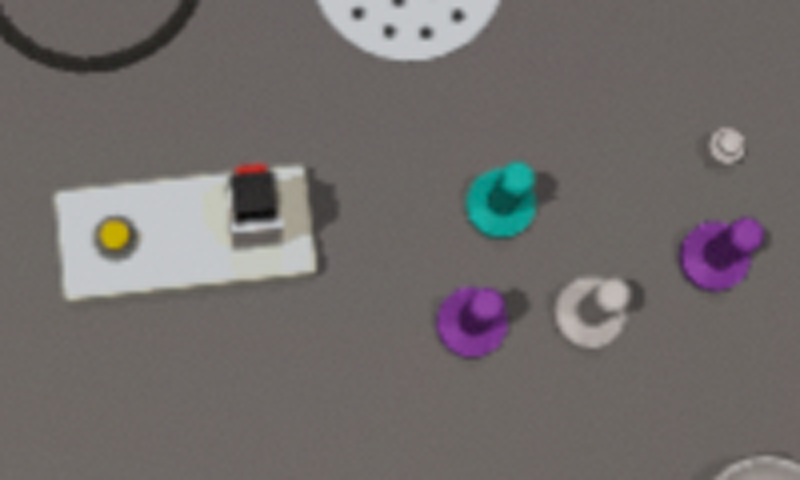

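View pics/scenez.png

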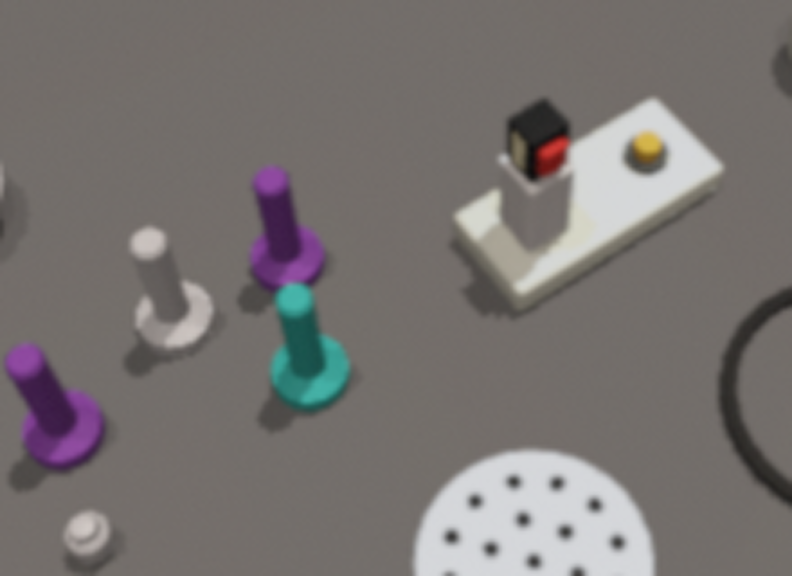

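```bash
python3 - <<'E'
from h import *
c=np.load("top0.npy",allow_pickle=True).item()
z=np.array([[57,193],[303,166],[316,272],[68,298]])/4+np.array([250,140])-.4
p=onplane(c,z,.03); print(p.round(4),p.mean(0))
for a,b in [(1,0),(2,3)]:
    d=p[b]-p[a]; print(np.degrees(np.arctan2(-d[0],d[1])),np.linalg.norm(d))
def world(dx,dy,yaw):
    return
y=2.6888; D=np.array([.50,.02])-[.2405,.4944]
print((D@[np.cos(y),np.sin(y)])/.05,(D@[np.sin(y),-np.cos(y)])/.05)
E
```

```text
[[ 0.592   0.1424  0.03  ]
 [ 0.6169 -0.0526  0.03  ]
 [ 0.5318 -0.0638  0.03  ]
 [ 0.508   0.1309  0.03  ]] [0.56216963 0.03925775 0.03      ]
7.292061673308858 0.19658964438056029
6.974413011478434 0.19614994799365182
-8.817793649210945 -6.26137038993343
```

```bash
python3 -m creep '[[[-0.9,-0.6,-0.5],0.7,1],[[-1.8,-1.2,-1],1.4,0.7],[[-2.6,-1.9,-1.5],2.1,0.7],[[-3.5,-2.5,-1.5],2.8,0.7],[[-4.4,-3.1,-1.5],3.6,0.7],[[-5.3,-3.8,-1.5],4.3,0.7],[[-6.2,-4.4,-1.5],5.0,0.7],[[-7.1,-5.0,-1.5],5.7,0.7],[[-8.0,-5.6,-1.5],6.4,0.7],[[-8.8,-6.25,-1.5],7.12,0.7],[[-8.8,-6.25,-1.5],7.12,0.7],[[-8.8,-6.25,-1.5],7.12,0.7]]'
python3 - <<'E'
from h import *
c=get("wrist"); save(c,"wrist1"); np.save("wrist1.npy",c,allow_pickle=True)
o=telemetry.get_obs(); print(o["ee_pos"],np.degrees(o["eef_rot"]),o["grip_width"],o["time_s"],np.abs(o["joint_vel"]).max())
E
```

```text
time_s: 1.35
ee_pos: [0.5008, 0.017, 0.2987]
eef_rot: [-3.14, 0.0, 1.69]
force: [-0.1, 1.0, -0.4]
grip_width: 0.0657
[0.50025871 0.01857026 0.29873172] [-1.79927450e+02 -5.13439576e-04  9.68859172e+01] 0.0660253938007575 1.4 0.07144619908111903
```

View pics/wrist1.png

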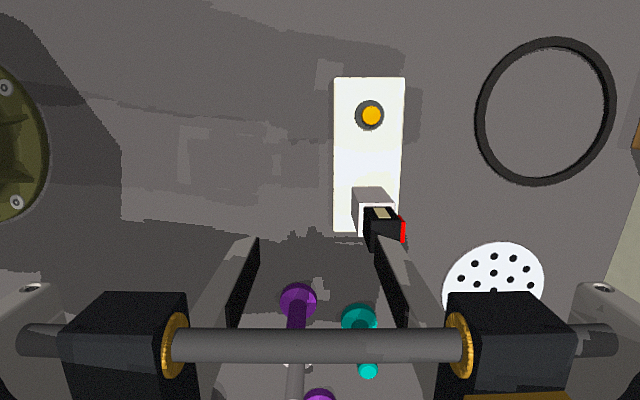

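The wrist picture shows the pin cap at (371,116), the head at about (383,225) and the red button on the right at (403,230). The base edges look parallel to the image columns, so the tool yaw matches the base.

```bash
python3 - <<'E'
from h import *
c=np.load("wrist1.npy",allow_pickle=True).item(); P=cloud(c)
hsv=cv2.cvtColor(c["img"],cv2.COLOR_RGB2HSV).astype(int);H,S,V=hsv[...,0],hsv[...,1],hsv[...,2]
m=(H>15)&(H<35)&(S>150)&(V>80); m[:90]=0; m[140:]=0; m[:,:340]=0;m[:,400:]=0
mm=m&(P[...,2]>.045); uv=np.argwhere(mm)[:,::-1]; bb=(uv.min(0)+uv.max(0))/2
print("pin",m.sum(),uv.mean(0),bb,onplane(c,[uv.mean(0),bb],.05),np.median(P[mm],0))
reg=np.zeros_like(m); reg[180:260,345:410]=1
ht=reg&(P[...,2]>.153)&(P[...,2]<.17); uv=np.argwhere(ht)[:,::-1]; print("headtop",ht.sum(),P[ht].mean(0),P[ht].min(0),P[ht].max(0),uv.min(0),uv.max(0))
r=reg&((H<8)|(H>172))&(S>150); print("red",P[r].mean(0),P[r].max(0))
# base white
w=(P[...,2]>.024)&(P[...,2]<.036); w[:70]=0;w[:,:320]=0;w[:,415:]=0;w[240:]=0
uv=np.argwhere(w)[:,::-1]; rc=cv2.minAreaRect(P[w][:,:2].astype(np.float32)*1000); print("base",rc)
rc=cv2.minAreaRect(uv.astype(np.float32)); q=onplane(c,cv2.boxPoints(rc),.03);print(q)
c=np.load("scene0.npy",allow_pickle=True).item()
E
```

```text
pin 290 [370.97037037 114.89259259] [371. 115.] [[0.5549833  0.09370406 0.05      ]
 [0.55503752 0.0935864  0.05      ]] [0.55475944 0.09374983 0.05071364]
headtop 756 [ 0.56637519 -0.00857463  0.15994702] [ 0.55208334 -0.03329329  0.15301397] [0.58450354 0.00356835 0.16278851] [368 217] [401 252]
red [ 0.58325265 -0.00923531  0.15233523] [0.59160196 0.09451531 0.45958881]
base ((562.339111328125, 39.833038330078125), (88.13729095458984, 198.39613342285156), 7.501657962799072)
[[ 0.50570017  0.132115    0.03      ]
 [ 0.59079404  0.14281475  0.03      ]
 [ 0.62737452 -0.05184742  0.03      ]
 [ 0.531563   -0.063231    0.03      ]]
```

```bash
python3 - <<'E'
from h import *
import sys
for n in ["top0","scene0"]:
    c=np.load(n+".npy",allow_pickle=True).item();P=cloud(c)
    for nm,xy in [("steel",(.506,-.281)),("purp",(.494,-.188))]:
        m=(np.hypot(P[...,0]-xy[0],P[...,1]-xy[1])<.045)&(P[...,2]>.112)
        uv=np.argwhere(m)[:,::-1]; print(n,nm,m.sum(),uv.mean(0),onplane(c,uv.mean(0),.116))
E
```

```text
top0 steel 48 [402.16666667 213.22916667] [[ 0.50457617 -0.28024821  0.116     ]]
top0 purp 47 [371.44680851 215.85106383] [[ 0.49535795 -0.1885842   0.116     ]]
scene0 steel 73 [220.69863014 227.19178082] [[ 0.50831137 -0.28167812  0.116     ]]
scene0 purp 63 [255.04761905 209.71428571] [[ 0.49968952 -0.18693101  0.116     ]]
```

```bash
python3 -m creep '[[[-0.8,-0.1,0],0,0.7],[[-1.7,-0.2,0],0,0.7],[[-2.6,-0.25,0],0,0.7],[[-3.5,-0.35,0.2],0,0.7],[[-4.4,-0.45,0.6],0,0.7],[[-5.2,-0.5,1.2],0,0.7],[[-5.97,-0.6,1.9],0,0.7],[[-5.97,-0.6,2.6],0,0.7],[[-5.97,-0.6,2.6],0,0.7],[[-5.97,-0.6,2.6],0,0.7]]'
python3 - <<'E'
from h import *
c=get("wrist"); save(c,"wrist2"); np.save("wrist2.npy",c,allow_pickle=True)
o=telemetry.get_obs(); print(o["ee_pos"],np.degrees(o["eef_rot"]),o["grip_width"],o["time_s"])
P=cloud(c)
T=tool(); d=np.hypot(P[...,0]-.506,P[...,1]+.281)
m=(d<.045)&(P[...,2]>.108)&(P[...,2]<.125); print(m.sum(),P[m].mean(0) if m.any() else 0,P[m].min(0),P[m].max(0))
E
```

```text
time_s: 2.4
ee_pos: [0.5071, -0.2777, 0.1704]
eef_rot: [-3.142, -0.0, 1.696]
force: [0.6, 0.8, 1.6]
grip_width: 0.0658
[ 0.50759335 -0.27795075  0.17157332] [1.79899965e+02 7.09587970e-02 9.71791397e+01] 0.06551143257168383 2.45
1085 [ 0.50431236 -0.28151583  0.11555733] [ 0.49185105 -0.29624822  0.10801273] [ 0.51725832 -0.27026508  0.11861708]
```

View pics/wrist2.png

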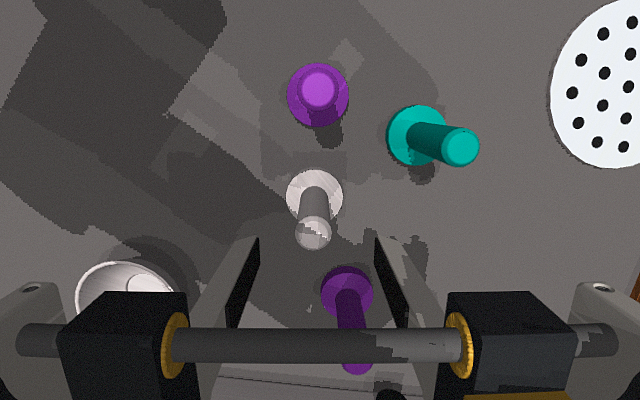

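The steel pounder's top is at (314,233), centred between the fingers, and nothing is in their way. I'll descend and grip it.

```bash
python3 -m creep '[[[-0.08,-0.07,0.4],0,0.7],[[-0.08,-0.07,0.8],0,0.7],[[-0.08,-0.07,1.2],0,0.7],[[-0.08,-0.07,1.6],0,0.7],[[-0.08,-0.07,1.73],0,0.7],[[-0.08,-0.07,1.73],0,0.7],[[-0.08,-0.07,1.73],0,0.2],[[-0.08,-0.07,1.73],0,0.2],[[-0.08,-0.07,1.73],0,0.1],[[-0.08,-0.07,1.73],0,0.1],[[-0.08,-0.07,1.73],0,0.1],[[-0.08,-0.07,1.73],0,0.1]]' 45
```

```text
time_s: 3.65
ee_pos: [0.5038, -0.2833, 0.083]
eef_rot: [3.141, 0.0, 1.695]
force: [1.9, -0.1, 1.3]
grip_width: 0.0252
```

```bash
python3 -m creep '[[[0,0,-0.2],0,0],[[0,0,-0.5],0,0],[[0,0,-0.9],0,0],[[0,0,-1.4],0,0],[[0,0,-1.9],0,0],[[0,0,-2.4],0,0],[[0,0,-2.9],0,0],[[0,0,-3.3],0,0],[[0,0,-3.7],0,0],[[0,0,-3.9],0,0],[[0,0,-3.9],0,0],[[0,0,-3.9],0,0]]' 60
python3 - <<'E'
from h import *
o=telemetry.get_obs(); T=tool(); print(T.round(4).tolist(),o["grip_width"])
D=np.array([.555,.0937,0])-T[:3,3]; print((T[:3,:3].T@D)/.05)
for n in ["wrist","scene"]:
    c=get(n); save(c,n+"3")
E
```

```text
time_s: 4.85
ee_pos: [0.5034, -0.2831, 0.2773]
eef_rot: [-3.141, -0.001, 1.695]
force: [0.2, 1.3, -4.3]
grip_width: 0.0253
[[-0.1236, 0.9923, -0.0009, 0.5034], [0.9923, 0.1236, 0.0005, -0.2831], [0.0006, -0.0008, -1.0, 0.2773], [0.0, 0.0, 0.0, 1.0]] 0.02529494819167617
[7.34715437 1.95936401 5.54859647]
```

View pics/scene3.png

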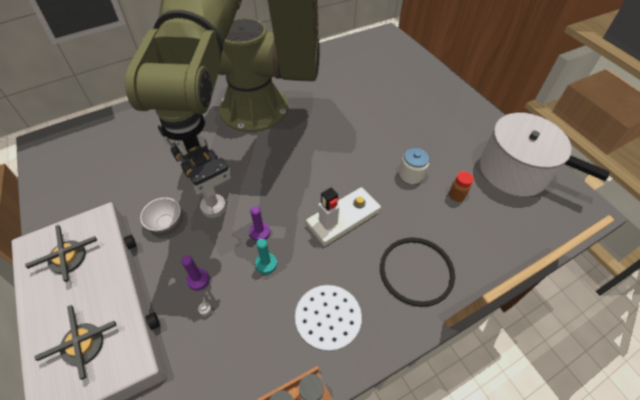

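View pics/wrist3.png

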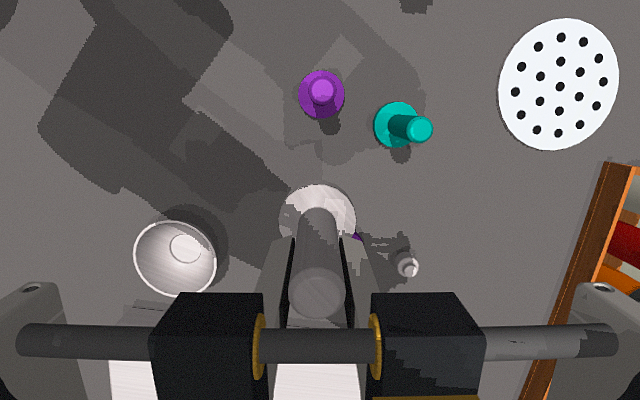

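```bash
python3 -m creep '[[[0.4,0.1,0],0,0],[[1.0,0.3,0],0,0],[[1.8,0.5,0],0,0],[[2.6,0.7,0],0,0],[[3.4,0.9,0],0,0],[[4.2,1.1,0],0,0],[[5.0,1.3,0],0,0],[[5.8,1.55,0],0,0],[[6.6,1.76,0],0,0],[[7.2,1.92,0],0,0],[[7.35,1.96,0],0,0],[[7.35,1.96,0],0,0]]'
python3 - <<'E'
from h import *
o=telemetry.get_obs(); T=tool(); print(T[:3,3],o["grip_width"],o["force"])
c=get("wrist"); save(c,"wrist4");c=get("scene"); save(c,"scene4")
E
```

```text
time_s: 6.15
ee_pos: [0.5553, 0.0943, 0.2771]
eef_rot: [-3.14, 0.0, 1.696]
force: [0.4, 0.3, -4.9]
grip_width: 0.0252
[0.55533659 0.0942646  0.27708259] 0.025231282993379414 [ 0.35091826  0.2560093  -4.8528794 ]
```

View pics/wrist4.png

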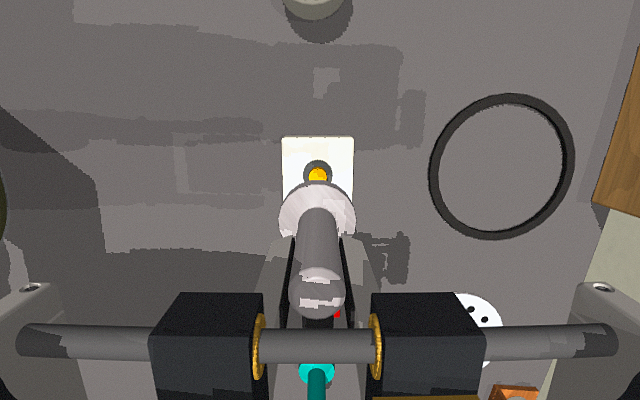

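The pounder is over the pin: the cap at (318,175) lines up with the disc centre column. I'll lower it now.

```bash
python3 -m creep '[[[0,0,0.3],0,0],[[0,0,0.8],0,0],[[0,0,1.4],0,0],[[0,0,2.0],0,0],[[0,0,2.4],0,0],[[0,0,2.6],0,0],[[0,0,2.7],0,0],[[0,0,2.7],0,0]]'
python3 -m creep '[[[0,0,0.04],0,0],[[0,0,0.08],0,0],[[0,0,0.12],0,0],[[0,0,0.16],0,0],[[0,0,0.2],0,0],[[0,0,0.24],0,0],[[0,0,0.28],0,0],[[0,0,0.32],0,0],[[0,0,0.32],0,0],[[0,0,0.32],0,0]]'
```

```text
time_s: 7.05
ee_pos: [0.5557, 0.093, 0.1432]
eef_rot: [3.141, 0.0, 1.694]
force: [-0.3, 0.3, -5.1]
grip_width: 0.0252
time_s: 8.05
ee_pos: [0.5556, 0.0936, 0.1269]
eef_rot: [3.141, -0.0, 1.695]
force: [-0.7, 0.4, 0.6]
grip_width: 0.0253
```

```bash
python3 -m creep '[[[0,0,0.02],0,0],[[0,0,0.04],0,0],[[0,0,0.06],0,0],[[0,0,0.08],0,0],[[0,0,0.1],0,0],[[0,0,0.1],0,0],[[0,0,0.1],0,0]]'
python3 -m creep '[[[0,0,0.02],0,0],[[0,0,0.04],0,0],[[0,0,0.06],0,0],[[0,0,0.06],0,0],[[0,0,0.06],0,0]]'
```

```text
time_s: 8.75
ee_pos: [0.5556, 0.0935, 0.1218]
eef_rot: [3.141, 0.0, 1.695]
force: [-0.4, 0.4, 1.9]
grip_width: 0.0253
time_s: 9.25
ee_pos: [0.5558, 0.0936, 0.1208]
eef_rot: [3.14, 0.0, 1.695]
force: [-7.9, -0.8, 23.2]
grip_width: 0.0253
```

```bash
python3 -m creep '[[[0,0,0.02],0,0],[[0,0,0.02],0,0],[[0,0,0.02],0,0]]'
python3 -m creep '[[[0,0,-0.3],0,0],[[0,0,-0.8],0,0],[[0,0,-1.5],0,0],[[0,0,-2.2],0,0],[[0,0,-2.8],0,0],[[0,0,-3.1],0,0],[[0,0,-3.1],0,0]]'
python3 - <<'E'
from h import *
o=telemetry.get_obs(); T=tool(); print(T[:3,3],o["grip_width"],o["force"])
c=get("wrist"); save(c,"wrist5");P=cloud(c)
hsv=cv2.cvtColor(c["img"],cv2.COLOR_RGB2HSV).astype(int);H,S,V=hsv[...,0],hsv[...,1],hsv[...,2]
m=(H>15)&(H<35)&(S>150)&(V>80); m[:100]=0;m[230:]=0;m[:,:280]=0;m[:,360:]=0
print(m.sum(),np.median(P[m],0),P[m][:,2].max())
w=(P[...,0]>.53)&(P[...,0]<.58)&(P[...,1]>.11)&(P[...,1]<.13)&(P[...,2]<.06); print("base z",np.median(P[w][:,2]))
c=get("scene"); save(c,"scene5");P=cloud(c); E=c
hsv=cv2.cvtColor(c["img"],cv2.COLOR_RGB2HSV).astype(int);H,S,V=hsv[...,0],hsv[...,1],hsv[...,2]
m=(H>15)&(H<35)&(S>150)&(V>80)&(np.hypot(P[...,0]-.555,P[...,1]-.094)<.03); print(m.sum(),np.median(P[m],0))
E
```

```text
time_s: 9.55
ee_pos: [0.556, 0.0936, 0.1206]
eef_rot: [3.139, 0.0, 1.695]
force: [-10.8, -1.0, 29.1]
grip_width: 0.0254
time_s: 10.25
ee_pos: [0.556, 0.0936, 0.2741]
eef_rot: [3.139, 0.0, 1.695]
force: [0.0, -0.4, -5.5]
grip_width: 0.0252
[0.55596579 0.09355625 0.27413692] 0.025168084037855053 [ 0.03772843 -0.36555241 -5.54280495]
211 [0.55461127 0.09557608 0.03868991] 0.1922638522665284
base z 0.03074186100430132
32 [0.55806054 0.09492161 0.03760241]
```

View pics/wrist5.png

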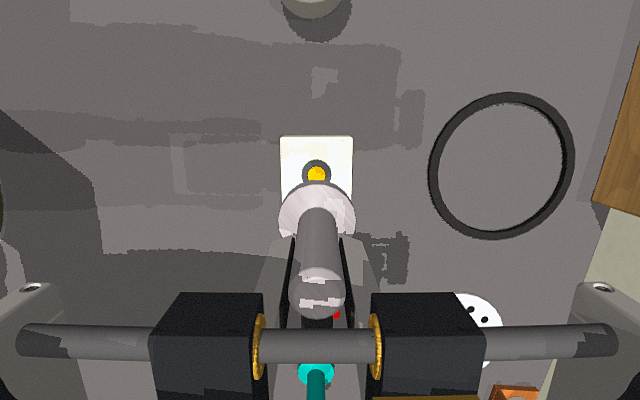

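View pics/scene5.png

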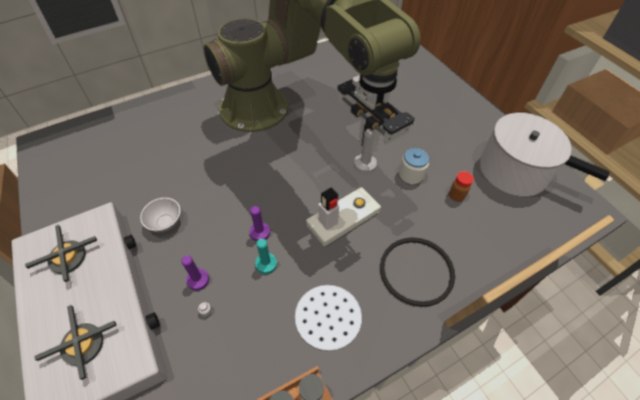

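The pin is fully down: cap top at 37.6–38.7 mm, and 29 N against the stop. Now I'll stand the pounder on the clear granite near (0.41, 0.06).

```bash
python3 -m creep '[[[0,-0.4,0],0,0],[[-0.1,-1.1,0],0,0],[[-0.2,-1.8,0],0,0],[[-0.3,-2.5,0],0,0],[[-0.3,-2.98,0.2],0,0],[[-0.3,-2.98,0.8],0,0],[[-0.3,-2.98,1.6],0,0],[[-0.3,-2.98,2.4],0,0],[[-0.3,-2.98,3.1],0,0],[[-0.3,-2.98,3.5],0,0],[[-0.3,-2.98,3.66],0,0],[[-0.3,-2.98,3.66],0,0]]'
python3 -m creep '[[[0,0,0.03],0,0],[[0,0,0.06],0,0],[[0,0,0.09],0,0],[[0,0,0.12],0,0],[[0,0,0.14],0,0],[[0,0,0.14],0,0]]'
```

```text
time_s: 11.55
ee_pos: [0.4087, 0.0602, 0.0888]
eef_rot: [-3.139, -0.0, 1.695]
force: [0.5, 1.0, -5.4]
grip_width: 0.0252
time_s: 12.15
ee_pos: [0.4095, 0.0602, 0.083]
eef_rot: [3.142, 0.0, 1.695]
force: [-0.7, 0.1, -5.2]
grip_width: 0.0253
```

```bash
python3 -m creep '[[[0,0,0.01],0,0],[[0,0,0.02],0,0],[[0,0,0.02],0,0]]'
```

```text
time_s: 12.45
ee_pos: [0.4097, 0.0603, 0.0828]
eef_rot: [3.141, -0.0, 1.695]
force: [-6.5, 0.3, 11.8]
grip_width: 0.0252
```

```bash
python3 -m creep '[[[0,0,-0.01],0,0],[[0,0,-0.01],0,0.35],[[0,0,-0.01],0,0.5],[[0,0,-0.01],0,0.7],[[0,0,-0.01],0,0.7],[[0,0,-0.01],0,0.7]]'
python3 -m creep '[[[0,0,-0.2],0,0.7],[[0,0,-0.6],0,0.7],[[0,0,-1.2],0,0.7],[[0,0,-1.9],0,0.7],[[0,0,-2.6],0,0.7],[[0,0,-3.2],0,0.7],[[0,0,-3.6],0,0.7],[[0,0,-3.6],0,0.7],[[0,0,-3.6],0,0.7]]'
python3 - <<'E'
from h import *
o=telemetry.get_obs(); T=tool(); print(T.round(4).tolist(),o["grip_width"],o["force"])
c=get("wrist"); save(c,"wrist6");c=get("scene"); save(c,"scene6"); P=cloud(c)
m=(np.hypot(P[...,0]-.41,P[...,1]-.06)<.05)&(P[...,2]>.11)&(P[...,2]<.13); print(P[m].mean(0),m.sum())
D=np.array([.569,-.015,.136])-T[:3,3]; print((T[:3,:3].T@D)/.05)
E
```

```text
time_s: 13.05
ee_pos: [0.4096, 0.0602, 0.0824]
eef_rot: [3.142, 0.0, 1.695]
force: [0.8, -0.1, -0.3]
grip_width: 0.0616
time_s: 13.95
ee_pos: [0.4093, 0.0603, 0.2623]
eef_rot: [3.141, 0.0, 1.695]
force: [-0.0, 0.4, 0.0]
grip_width: 0.0657
[[-0.1236, 0.9923, 0.0002, 0.4093], [0.9923, 0.1236, 0.0, 0.0603], [-0.0, 0.0002, -1.0, 0.2623], [0.0, 0.0, 0.0, 1.0]] 0.06567971091442455 [-0.0417769  0.4164196  0.0005674]
[0.41292765 0.06167633 0.11508712] 50
[-1.88819142  2.98298816  2.5270741 ]
```

View pics/wrist6.png

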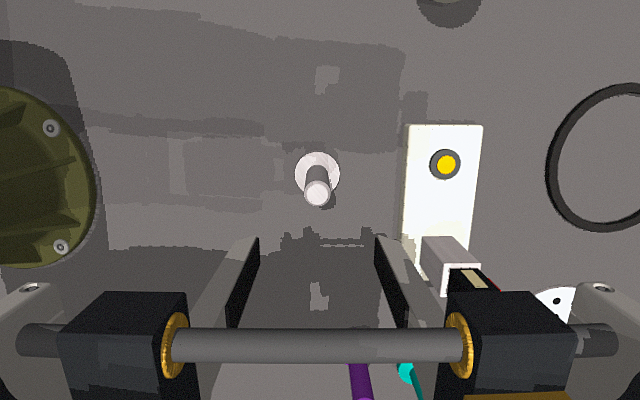

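View pics/scene6.png

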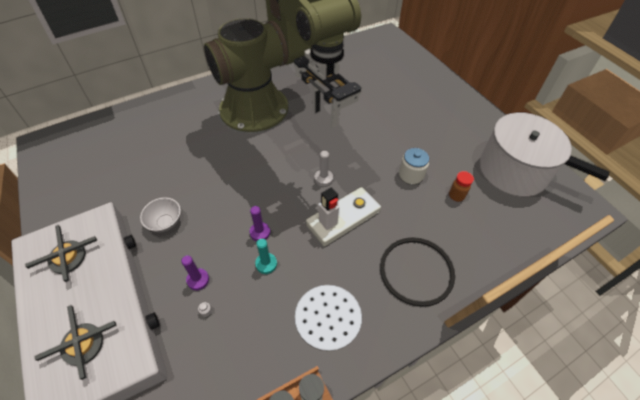

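The pounder stands upright and free at (317,192). Next I'll go above the head and check the alignment.

```bash
python3 -m creep '[[[-0.4,0.6,0],0,0.8],[[-0.8,1.2,0],0,0.8],[[-1.2,1.8,0],0,0.8],[[-1.6,2.4,0],0,0.8],[[-1.89,3.01,0.2],0,0.8],[[-1.89,3.01,0.7],0,0.8],[[-1.89,3.01,1.0],0,0.8],[[-1.89,3.01,1.0],0,0.8],[[-1.89,3.01,1.0],0,0.8]]'
python3 - <<'E'
from h import *
o=telemetry.get_obs(); T=tool(); print(T.round(4).tolist(),o["grip_width"],o["force"])
c=get("wrist"); save(c,"wrist7"); P=cloud(c)
m=(np.hypot(P[...,0]-.569,P[...,1]+.015)<.04)&(P[...,2]>.154)&(P[...,2]<.168); q=P[m]
L=(q-T[:3,3])@T[:3,:3]; print("headtop tool",m.sum(),L.min(0),L.max(0),np.percentile(L,[3,97],axis=0))
hsv=cv2.cvtColor(c["img"],cv2.COLOR_RGB2HSV).astype(int);H,S,V=hsv[...,0],hsv[...,1],hsv[...,2]
r=((H<8)|(H>172))&(S>150)&(np.hypot(P[...,0]-.569,P[...,1]+.015)<.05)
L=(P[r]-T[:3,3])@T[:3,:3]; print("red tool",r.sum(),L.min(0),L.max(0))
E
```

```text
time_s: 14.95
ee_pos: [0.5704, -0.0149, 0.2123]
eef_rot: [-3.141, -0.0, 1.695]
force: [-0.9, -1.0, 0.2]
grip_width: 0.0752
[[-0.1236, 0.9923, -0.0009, 0.5704], [0.9923, 0.1236, 0.0001, -0.0149], [0.0002, -0.0009, -1.0, 0.2123], [0.0, 0.0, 0.0, 1.0]] 0.07524052068302779 [-0.93460661 -1.01031547  0.2016915 ]
headtop tool 2198 [-0.01679857 -0.01653619  0.04975016] [0.01765938 0.01357419 0.05834442] [[-0.01534855 -0.01537326  0.05052482]
 [ 0.01685521  0.01237477  0.05512025]]
red tool 432 [-0.01075979 -0.04025876 -0.10230101] [0.03190674 0.03913414 0.08437653]
```

View pics/wrist7.png

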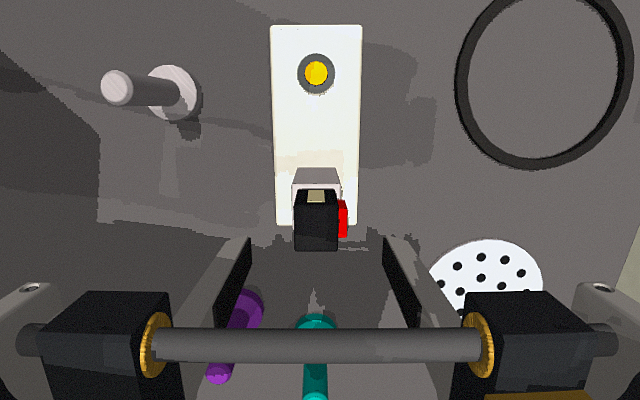

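The head (318,220) is centred between the fingers, with the button on the +x side. I'll descend and squeeze.

```bash
python3 -m creep '[[[0,0,0.3],0,0.8],[[0,0,0.7],0,0.8],[[0,0,1.1],0,0.8],[[0,0,1.4],0,0.8],[[0,0,1.51],0,0.8],[[0,0,1.51],0,0.8],[[0,0,1.51],0,0.4],[[0,0,1.51],0,0.3],[[0,0,1.51],0,0.2],[[0,0,1.51],0,0.1],[[0,0,1.51],0,0],[[0,0,1.51],0,0]]' 40
python3 -m creep '[[[0,0,0],0,0],[[0,0,0],0,0],[[0,0,0],0,0]]'
```

```text
time_s: 16.2
ee_pos: [0.5707, -0.015, 0.1372]
eef_rot: [3.141, 0.0, 1.695]
force: [-10.0, -0.9, 15.0]
grip_width: 0.0317
time_s: 16.5
ee_pos: [0.5706, -0.015, 0.1373]
eef_rot: [3.141, 0.0, 1.695]
force: [-3.2, 0.0, 5.9]
grip_width: 0.0314
```

Width is 31.4 mm, so the button is fully in. Pulling up.

```bash
python3 -m creep '[[[0,0,-0.05],0,0],[[0,0,-0.12],0,0],[[0,0,-0.22],0,0],[[0,0,-0.34],0,0],[[0,0,-0.46],0,0],[[0,0,-0.58],0,0],[[0,0,-0.7],0,0],[[0,0,-0.82],0,0],[[0,0,-0.9],0,0],[[0,0,-0.95],0,0],[[0,0,-0.95],0,0]]' 50
```

```text
time_s: 17.6
ee_pos: [0.5705, -0.015, 0.1847]
eef_rot: [3.142, 0.0, 1.695]
force: [-1.0, -1.3, -3.9]
grip_width: 0.0305
```

```bash
python3 -m creep '[[[0,0,-0.1],0,0],[[0,0,-0.2],0,0],[[0,0,-0.3],0,0],[[0,0,-0.4],0,0],[[0,0,-0.5],0,0],[[0,0,-0.56],0,0],[[0,0,-0.6],0,0],[[0,0,-0.62],0,0],[[0,0,-0.64],0,0],[[0,0,-0.64],0,0]]'
python3 - <<'E'
from h import *
c=get("scene"); save(c,"scene8"); P=cloud(c); print(telemetry.get_obs()["force"])
E
```

```text
time_s: 18.6
ee_pos: [0.5705, -0.015, 0.2165]
eef_rot: [-3.141, 0.0, 1.695]
force: [-2.0, -1.2, -3.8]
grip_width: 0.0311
[-1.25292632 -3.24406876 -3.48899199]
```

View pics/scene8.png

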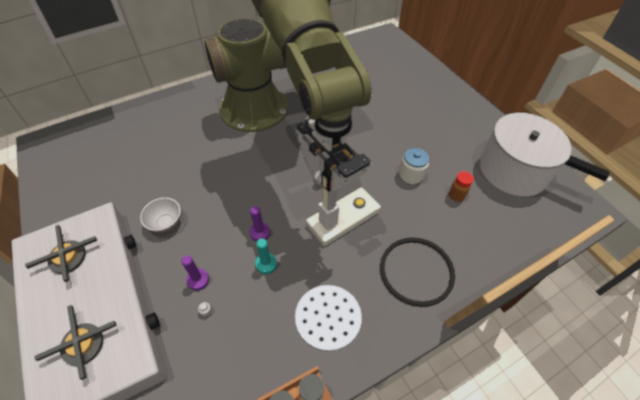

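Mast is up about 79 mm. I'll creep up until the hard stop shows in the force.

```bash
python3 -m creep '[[[0,0,-0.01],0,0],[[0,0,-0.02],0,0],[[0,0,-0.02],0,0],[[0,0,-0.02],0,0]]'
python3 -m creep '[[[0,0,-0.01],0,0],[[0,0,-0.01],0,0],[[0,0,-0.01],0,0]]'
```

```text
time_s: 19.05
ee_pos: [0.5705, -0.015, 0.2173]
eef_rot: [-3.141, 0.0, 1.695]
force: [-0.7, -2.2, -5.8]
grip_width: 0.0308
time_s: 19.35
ee_pos: [0.5705, -0.0149, 0.2174]
eef_rot: [-3.141, -0.0, 1.695]
force: [3.0, -2.2, -13.5]
grip_width: 0.0307
```

```bash
python3 -m creep '[[[0,0,0],0,0],[[0,0,0],0,0],[[0,0,0],0,0],[[0,0,0],0,0],[[0,0,0],0,0]]'
python3 - <<'E'
from h import *
c=get("wrist"); save(c,"wrist9")
c=get("scene"); P=cloud(c); 
for nm,xy,z in [("pounder",(.411,.061),.11),("steamer/none",(.642,-.392),.03)]:
    m=(np.hypot(P[...,0]-xy[0],P[...,1]-xy[1])<.03)&(P[...,2]>z)&(P[...,2]<.13); print(nm,P[m].mean(0),m.sum())
print(telemetry.get_obs()["grip_width"],telemetry.get_obs()["force"],telemetry.get_obs()["ee_pos"])
E
```

```text
time_s: 19.85
ee_pos: [0.5705, -0.0149, 0.2174]
eef_rot: [-3.141, -0.0, 1.695]
force: [4.4, -2.1, -20.2]
grip_width: 0.0309
pounder [nan nan nan] 0
steamer/none [ 0.64392914 -0.39188952  0.0367238 ] 61
0.030883934564556653 [  4.28014819  -3.01721034 -19.86537868] [ 0.57047949 -0.01492221  0.21742315]<stdin>:5: RuntimeWarning: Mean of empty slice.
  ret = um.true_divide(
```

View pics/wrist9.png

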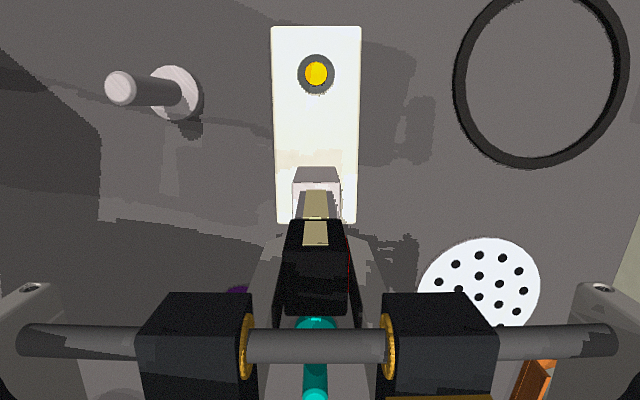

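The mast is raised with the button squeezed. The pounder stands upright at (120,88)–(175,92), and the pin is down. The 20 N pull is steady against the stop, so I'm handing in.

```bash
python3 -c "
from station import ctrl,telemetry
o=telemetry.get_obs();print(o['force'],o['grip_width']);print(ctrl.hand_in())"
```

```text
[  4.28014819  -3.01721034 -19.86537868] 0.030883934564556653
the job is handed in; nothing more can be done
None
```

The whole job is done and handed in at about 20 s of the 58 s; no verdict was reported.

- **Locking pin:** I gripped the steel pounder by its handle and pushed the yellow pin down until it stopped. It took 29 N at the stop, and the cap top then measured about 38 mm in two views.
- **Pounder:** I stood it upright on the granite at about (0.41, 0.06) and let go. The last wrist picture shows it still standing. My depth check on it from the scene camera found no points, probably because the gripper hid it.
- **Head:** I squeezed the head along x, which pressed the button. The opening was 31 mm, which fits the button being fully in. I then pulled the head up 80 mm to the hard stop and handed in while holding it there, with a steady upward pull of about 20 N.
- **Other items:** I saw no contact with any of them. Before handing in I re-measured only the cooker weight, which had not moved. The gasket and steamer plate look undisturbed in the last wrist view. The salt jar, spice jar and bowl look undisturbed in the scene picture taken when the head was nearly up.

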